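# Lean rinsed gel cassettes on the drying rack

## Task

Take every gel cassette out of the draining stand and lean them side by side, foot on the rubber mat and back against the rail, at about 20 degrees from upright, on whichever drying rack has nothing standing on its mat (whatever stands on the other rack stays where it is). Then lay the stop bar flat on the mat along the front of the cassettes, close to the feet of all of them (a centimetre or less) without shifting them. Last, press the timer's start button fully down, and disturb nothing else on the bench.

Things in the scene. Friction and masses are not known exactly. Their poses are not given: they have to be found in the camera images.
- cassette_A: A gel cassette: stiff white-framed flat plate with a clear window, 10 mm thick (its x), 62 mm wide (its y), 130 mm tall (its z, up as it stands), 0.12 to 0.20 kg; three or all four of the four are present. Origin: centre of its underside. Starts upright in a slot of the draining stand with some play (a few degrees), and can be pinched by its thickness from above; front and back are alike.
- cassette_B: A gel cassette: stiff white-framed flat plate with a clear window, 10 mm thick (its x), 62 mm wide (its y), 130 mm tall (its z, up as it stands), 0.12 to 0.20 kg; three or all four of the four are present. Origin: centre of its underside. Starts upright in a slot of the draining stand with some play (a few degrees), and can be pinched by its thickness from above; front and back are alike.
- cassette_C: A gel cassette: stiff white-framed flat plate with a clear window, 10 mm thick (its x), 62 mm wide (its y), 130 mm tall (its z, up as it stands), 0.12 to 0.20 kg; three or all four of the four are present. Origin: centre of its underside. Starts upright in a slot of the draining stand with some play (a few degrees), and can be pinched by its thickness from above; front and back are alike.
- cassette_D: A gel cassette: stiff white-framed flat plate with a clear window, 10 mm thick (its x), 62 mm wide (its y), 130 mm tall (its z, up as it stands), 0.12 to 0.20 kg; three or all four of the four are present. Origin: centre of its underside. Starts upright in a slot of the draining stand with some play (a few degrees), and can be pinched by its thickness from above; front and back are alike.
- stand: Grey draining stand, fixed, 205 mm (its x) by 80 mm; origin at the centre of its underside on the bench. Its top plate is 6 mm up and carries four slots across it at x = -84, -28, 28 and 84 mm; the slot walls reach 31 mm up (25 mm deep slots, 11.6 mm wide). A cassette must be lifted straight up to clear them.
- rack_left: The left drying rack, fixed: grey rubber mat 3 mm thick, 295 mm long (its y), from x = -63 to +87 mm. Origin on the bench; x points away from the robot. Takes four cassettes side by side: feet beyond the rail (greater x), tops leaning towards the robot. An 8 mm high guide strip lies at each end (|y| over 135 mm, x -70 to 10 mm). Free if no bottle stands on it.
- rail_left_mid (a point): Middle of the left rack's steel rail, on the axis of its round bar: 8 mm in diameter, 285 mm long, parallel to the rack's y, 78 mm above the bench (75 mm above the mat), with an 8 mm post at each end. Set anywhere from x = -45 to -15 mm in the rack's frame; stiff (40 N), it stays put. Axes as the rack's.
- rail_left: The left rack's whole rail with its posts; its origin is the same point as its middle.
- rack_right: The right drying rack, fixed: grey rubber mat 3 mm thick, 295 mm long (its y), from x = -63 to +87 mm. Origin on the bench; x points away from the robot. Takes four cassettes side by side: feet beyond the rail (greater x), tops leaning towards the robot. An 8 mm high guide strip lies at each end (|y| over 135 mm, x -70 to 10 mm). Free if no tip box stands on it.
- rail_right_mid (a point): Middle of the right rack's steel rail, on the axis of its round bar: 8 mm in diameter, 285 mm long, parallel to the rack's y, 78 mm above the bench (75 mm above the mat), with an 8 mm post at each end. Set anywhere from x = -45 to -15 mm in the rack's frame; stiff (40 N), it stays put. Axes as the rack's.
- rail_right: The right rack's whole rail with its posts; its origin is the same point as its middle.
- bottle: Green bottle with a white label, 54 mm in diameter, 130 mm tall; if present it stands on the left rack's mat, which is then in use. Origin: centre of its underside. Not to be moved.
- tip_box: Grey pipette-tip box with clear lid, 62 x 87 mm, 71 mm tall; if present it stands on the right rack's mat, which is then in use. Origin: centre of its underside. Not to be moved. Exactly one of the bottle and the tip box is present.
- stop_bar: Stop bar: flat steel bar 40 mm wide (its x), 230 mm long (its y), 15 mm thick, with a black square grip post 24 x 24 mm standing on its middle, up to 80 mm above its underside. Origin: centre of its underside. 0.4 to 0.65 kg, starts on the bench at the robot's right, near the base. Either long side may face the cassettes.
- start_button (a joint): Travel of the timer's start button, m: 0 released, 0.006 fully down; a spring returns it; about 5 N presses it fully.
- timer: White timer box, 85 x 110 mm, 40 mm tall, 0.6 kg, standing loose on the bench between the robot and the left rack; origin at the centre of its underside.
- start_button_top (a point): Centre of the top of the start button: round grey button 30 mm in diameter on top of the white timer box (85 x 110 x 40 mm, 0.6 kg, standing loose on the bench at the left of the stand), pressed downward.
- dish: Flat closed petri dish 90 mm in diameter, 16 mm tall, beyond the stand; origin at the centre of its underside. Bystander.
- marker: White marker pen 14 mm thick, 120 mm long, lying on the bench between the robot and the stand; origin at the middle of its underside. Bystander.
Mind the look-alikes: they are no part of the job. Leave any orange look-alike of the cassette_D alone.

How it is judged:
By the outcome, as a careful person would: the job done as asked, in the order asked, and still so for the second after the job is handed in, with the robot touching nothing.
Of cassette_A, cassette_B, cassette_C, cassette_D only 3 to 4 are there at a start; the rules pass over those that are not, and their reading is None.
Of bottle, tip_box only 1 to 1 are there at a start; the rules pass over those that are not, and their reading is None.
At some moment in a run one of timer may be knocked a few centimetres aside while the robot is not near it.
Once in a run the grip may slacken for a moment while it holds something.
It also fails if it takes over 200 s, if anything falls off the work surface, if the arm or the gripper's body presses on something with over 40 N, if the wrist force passes 120 N, or if a joint passes its speed limit or range.

## Robot

A 6-joint arm with a two-finger parallel gripper is mounted at the origin on the work surface. World frame = base frame: x ahead of the robot, y to its left, z up, the work surface at z = 0. Lengths are in mm, angles in rad, forces in N, time in s.
With the tool pointing down it reaches from about 350 to 775 mm from the base axis. Payload 7.3 kg.
Tool frame: the origin (TCP) lies on the front face of the gripper's body, between the roots of the fingers; the fingertips stand 66 mm ahead of it and the grasp point (between the pads) lies 47 mm ahead of it (bot.tip_extent is the distance from the TCP to the fingertips, in mm); z points along the fingers, y is the line along which they close (so a half turn about z gives the same grasp; the last joint's range is limited). The gripper opens to 92 mm and grips with 3 to 60 N. Pads are 19 mm wide; open, the fingers measure 130 mm over their backs; the gripper's body (75 mm by 190 mm) begins 47 mm behind the grasp point.
Start: joints at [1.194, 0.342, 1.524, -0, 1.275, -0.146], TCP at [120.078, 511.097, 292.241] pointing down, gripper open.
Joint ranges: [-2.53, 2.53], [-0.77, 2.02], [0.04, 2.7], [-1, 4.14], [0.28, 2.66], [-3.11, 3.11]. Speed limits (rad/s): [2.57, 2.57, 3.14, 3.14, 3.14, 3.14].

## Interface

Orientations are given as [roll, pitch, yaw] about the fixed x, y, z axes, in that order (R = Rz(yaw) Ry(pitch) Rx(roll)).
In Python, from plant import readout, viewer, order, bot gives the robot as it stands.
- The arm moves only by the shell command python3 -m creep 'ROWS'. ROWS is text: rows parted by semicolons, each of 7 numbers parted by spaces: the shift along the world's x, y, z in m, then the turn, a rotation vector about the world's x, y, z in rad, then the opening in per cent of the stroke, from 0 (shut) to 100 (fully open). A call has 1 to 8 rows; each row shifts and turns the commanded pose from where the row before left it; what a row does not reach is not made up. A row lasts 1/12 s, in which the tool goes at most 41.7 mm and 7.16 degrees, less where a joint would pass 70% of its speed; a pose out of reach is approached as far as the arm can. A call is refused whole if a number of a shift passes 0.0417 or a number of a turn 0.125, either way. A call with a gripper value outside its range is refused whole. The fingers move at their own pace and stop on an object; the grip force is fixed at half the most. Time passes only in rows, so rows that do not move let the fingers close. It gives the time, the measured TCP pose, the force, the opening and the grip force at its end, in the units of the state.
- readout.get_obs(): the state, without advancing time (a new reading comes with each control period).
- viewer.capture(name): name is "side" or "top"; returns the picture (480x640x3 uint8, red, green, blue); there is no depth.
- viewer.camera_info(name): a dict with "fx", "fy", "cx", "cy" (pixels), "origin" and "rotation" of the camera in the world. Camera axes: x right, y up, looking along -z (the intrinsics and any distortion apply to the point x, -y, -z); pixel columns grow to the right and rows downward; lengths in mm; the calibration is good to about 2 mm. A picture is of the moment at which its call begins. camera_info takes no time and is no camera call.
- order.close_job(): hands the job in; it is judged then, once.
The state is a dict: "time": time; "joint_positions": joint angles; "dq": joint speeds; "tau": joint torques, N m; "tool_pos": TCP position; "tcp_rot": TCP orientation; "contact_force": force on the tool from outside, world axes, zero at the start; "moment": the same for the moment, N m; "grip_width": finger opening in mm; "finger_force": force on a finger pad.
Only numpy, scipy, OpenCV 4.12 (cv2) and the standard library are available. Lean on these libraries where they do the work, as an engineer would, in place of code of your own. Each camera call takes 0.05 s, during which the arm holds its last target. There are 200 camera calls.

## Working session

There is one attempt and no reset: what is moved stays moved. The work goes in short steps, Python scripts to look and compute and a shell command to move; the robot and the scene stay as the last step left them, time stands still between calls to the robot, and variables do not carry over. Pictures are saved under pics/ and viewed, at most 14 in all, crops included, and the job is handed in when it is done.

```bash
ls; mkdir -p pics; python3 - <<'E'
from plant import readout, viewer, order, bot
import cv2
print(readout.get_obs())
for n in("side","top"):
    print(viewer.camera_info(n)); cv2.imwrite(f"pics/{n}0.png",viewer.capture(n)[:,:,::-1])
E
```

```text
pics
{'time': 0.0, 'joint_positions': array([ 1.19400846e+00,  3.42727499e-01,  1.52501785e+00, -5.22891285e-05,
        1.27538879e+00, -1.46017192e-01]), 'dq': array([ 0.0024681 , -0.00074418,  0.00139228, -0.00092189,  0.00070897,
        0.00066896]), 'tau': array([ 5.30632315e-04, -4.31222713e+01, -2.44233209e+01,  7.19577447e-02,
        5.54866449e-02, -5.80361939e-05]), 'tool_pos': array([119.96757198, 510.79423883, 291.54211313]), 'tcp_rot': array([-3.14006029e+00, -1.74816068e-04,  2.91083711e+00]), 'contact_force': array([ 0.16021669, -0.55235061, -0.06616819]), 'moment': array([ 0.00158519, -0.03429641,  0.01808899]), 'finger_force': 0.0, 'grip_width': 91.55662578369245}
{'fx': 612.4911763534136, 'fy': 612.4911763534136, 'cx': 332.50278833921226, 'cy': 221.69155606097004, 'origin': array([434.02280055, 988.68669842, 660.9969836 ]), 'rotation': array([ 1.05317639e+00,  1.24954552e-03, -2.99680634e+00])}
{'fx': 597.2556702820186, 'fy': 597.2556702820186, 'cx': 323.9269472688567, 'cy': 243.90353597515627, 'origin': array([ 380.17493071,   -2.33308558, 1249.61772152]), 'rotation': array([ 0.16735897, -0.01609815, -1.57107948])}
```

View pics/top0.png

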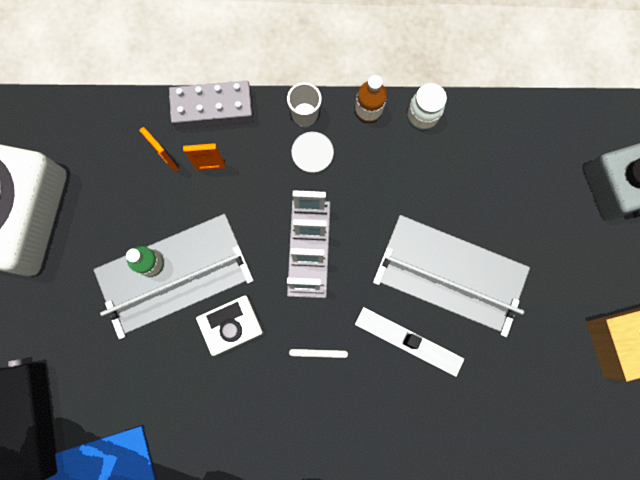

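View pics/side0.png

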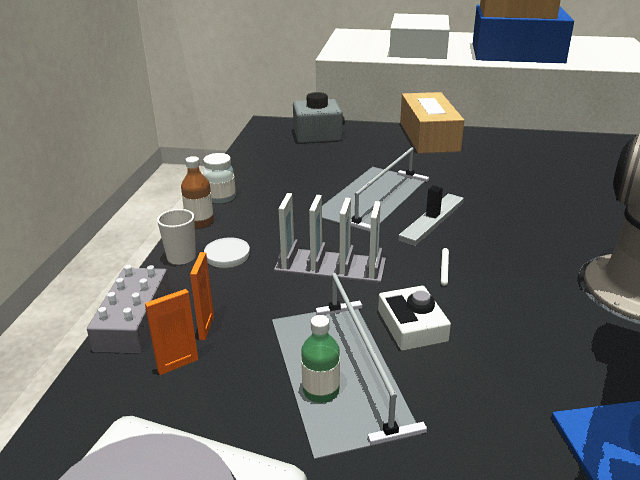

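The top view shows the bottle at (145,262) on the left rack, so the right rack (455,275) is free. The timer button is at (230,329), the bar at (410,342) and its grip post at (412,341).
Possible cassettes: four white plates in the stand at (309,200), (309,230), (307,257) and (305,284), and two orange look-alikes at (158,148) and (204,156). I choose the four white ones.

```bash
cat > h.py <<'E'
import numpy as np, cv2
from scipy.spatial.transform import Rotation as Ro
from plant import viewer, readout
def cam(n):
    c=viewer.camera_info(n); return c,Ro.from_euler('xyz',c['rotation']).as_matrix()
def ray(n,p):
    c,R=cam(n); d=R@np.array([(p[0]-c['cx'])/c['fx'],-(p[1]-c['cy'])/c['fy'],-1.]); return c['origin'],d/np.linalg.norm(d)
def onz(n,p,z):
    o,d=ray(n,p); return o+d*(z-o[2])/d[2]
def proj(n,P):
    c,R=cam(n); q=R.T@(np.asarray(P,float)-c['origin']); return np.array([c['cx']-c['fx']*q[0]/q[2], c['cy']+c['fy']*q[1]/q[2]])
def two(p,q):
    o1,d1=ray('top',p); o2,d2=ray('side',q)
    A=np.array([d1,-d2]).T; s=np.linalg.lstsq(A,o2-o1,rcond=None)[0]
    a,b=o1+s[0]*d1,o2+s[1]*d2; return (a+b)/2,np.linalg.norm(a-b)
E
python3 - <<'E'
from h import *
np.set_printoptions(precision=1,suppress=True)
im=cv2.imread('pics/top0.png')
a=cv2.resize(im[180:305,275:345],None,fx=4.8,fy=4.8,interpolation=cv2.INTER_CUBIC)
b=cv2.resize(im[205:385,350:535],None,fx=2.4,fy=2.4,interpolation=cv2.INTER_CUBIC)
c=np.zeros((600,790,3),np.uint8); c[:a.shape[0],:a.shape[1]]=a; c[:b.shape[0],340:340+b.shape[1]]=b
cv2.imwrite('pics/crop1.png',c)
# bar / timer / rack via brightness
for nm,(z,box,lo,hi) in {'bar':(15,(350,300,470,380),215,256),'timer':(40,(190,290,270,360),215,256),'mat':(3,(370,210,535,335),130,215)}.items():
    x0,y0,x1,y1=box; g=im[y0:y1,x0:x1].min(2); m=((g>=lo)&(g<hi)).astype(np.uint8)
    cs=max(cv2.findContours(m,0,2)[0],key=cv2.contourArea); r=cv2.minAreaRect(cs)
    q=[onz('top',p+np.array([x0,y0]),z)[:2] for p in cv2.boxPoints(r)]
    print(nm,r[0]+np.array([x0,y0]),r[1:],np.array(q).ravel(), np.mean(q,0))
for p,z in [((230,329),49),((412,341),80)]: print(onz('top',p,z))
E
```

```text
bar [409.3 341.3] ((113.77802276611328, 19.31024932861328), 27.216110229492188) [ 422.5  -84.6  457.6 -103.2  352.  -308.5  317.8 -289.1] [ 387.5 -196.4]
timer [228.3 325.1] ((41.79409408569336, 55.6978759765625), 65.55604553222656) [434.1 238.1 480.4 137.6 404.3 101.4 359.1 201.2] [419.5 169.6]
mat [457.1 260.7] ((141.9810028076172, 43.16755294799805), 22.10944938659668) [ 569.6 -147.9  656.2 -184.2  541.5 -460.5  457.2 -421.5] [ 556.1 -303.5]
[411.2 164.9  49. ]
[ 387.4 -191.9   80. ]
```

View pics/crop1.png

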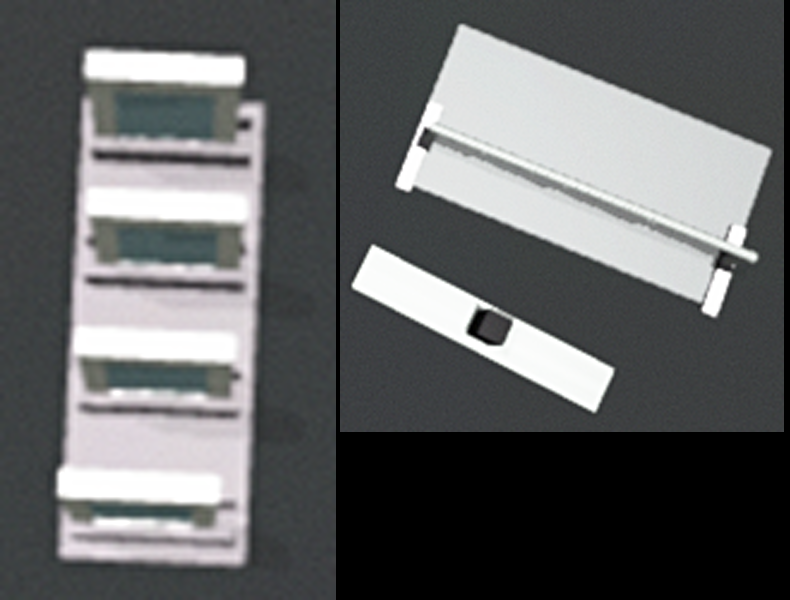

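The crop shows four white-framed cassettes upright in the stand, with no orange ones among them. It also shows the empty right mat with its rail, from about (387,258) to (523,312) in the full image. Next come refined numbers.

```bash
python3 - <<'E'
from h import *
np.set_printoptions(precision=1,suppress=True)
im=cv2.imread('pics/top0.png'); g=im.min(2).astype(float)
P=[]
for u in range(398,512,4):
    v0=258.3+(u-387.5)*0.398; vs=np.arange(int(v0)-6,int(v0)+8); w=np.clip(g[vs,u]-np.median(g[vs,u])-12,0,None)
    if w.sum()>0: P.append((u,(w*vs).sum()/w.sum()))
P=np.array(P); k=np.polyfit(P[:,0],P[:,1],1); r=P[:,1]-np.polyval(k,P[:,0]); P=P[abs(r)<1]; k=np.polyfit(P[:,0],P[:,1],1); print('fit',k,len(P),np.std(P[:,1]-np.polyval(k,P[:,0])))
W=[onz('top',(u,np.polyval(k,u)),78)[:2] for u in (387,523)]
d=W[0]-W[1]; print('rail pts',W,'len',np.linalg.norm(d),'yaw',np.degrees(np.arctan2(-d[0],d[1])))
# mat far corners / near
for p in [(400,215.4),(529.2,267.5)]: print('mat',onz('top',p,3))
for p,q in [((386,258),(412,152)),((524,312.5),(357,220))]: pass
# cassette tops
for v0,v1 in [(188,200),(217,228),(246,256),(273,286)]:
    m=(g[v0:v1,285:335]>225).astype(np.uint8); cs=max(cv2.findContours(m,0,2)[0],key=cv2.contourArea)
    rr=cv2.minAreaRect(cs); x,y,w,h=cv2.boundingRect(cs)
    c=np.array(rr[0])+[285,v0]; print('cas',c,rr[1:],(x+285,y+v0,w,h),onz('top',c,136)[:2])
# stand corners (crop px)
for p in [(265,102),(245,565),(58,558),(85,100)]: print('stand',onz('top',(275+p[0]/4.8,180+p[1]/4.8),6)[:2])
s=cv2.imread('pics/side0.png'); a=cv2.resize(s[140:290,260:480],None,fx=3.6,fy=3.6,interpolation=cv2.INTER_CUBIC); cv2.imwrite('pics/crop2.png',a)
E
```

```text
fit [ 0.4 99.2] 26 0.5107603115846133
rail pts [array([ 553.3, -146.5]), array([ 444.3, -412. ])] len 286.98860900821626 yaw -22.32662141692694
mat [ 653.  -185.2    3. ]
mat [ 541.2 -456.6    3. ]
cas [309.  193.5] ((5.0, 32.0), 90.0) (293, 191, 33, 6) [666.3   8.3]
cas [309.5 222. ] ((6.0, 33.0), 90.0) (293, 219, 34, 7) [610.5   7.1]
cas [307. 251.] ((6.0, 34.0), 90.0) (290, 248, 35, 7) [554.7  11.6]
cas [303.9 280.5] ((34.054786682128906, 6.298397541046143), 2.4895529747009277) (287, 277, 35, 8) [498.7  17.1]
stand [682.8 -35.9]
stand [476.8 -26.8]
stand [479.7  54.2]
stand [683.4  44.3]
```

View pics/crop2.png

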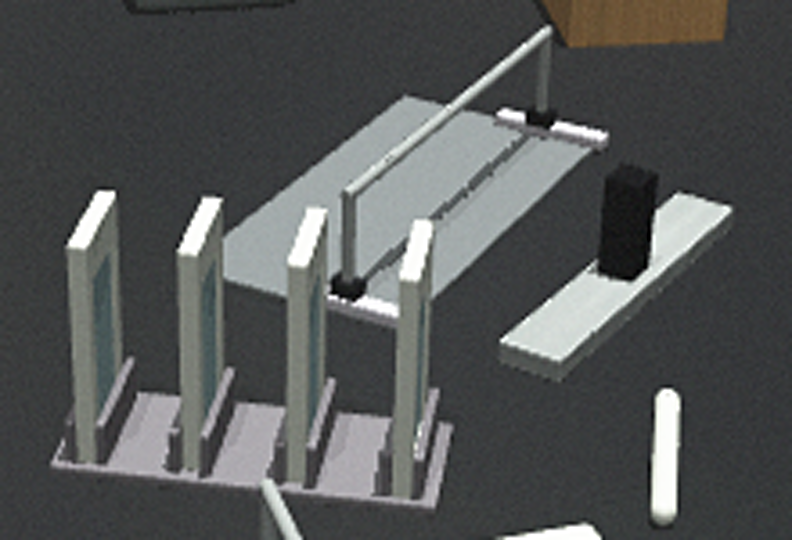

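Crop 2 shows the four cassettes nearly upright in their slots, the free rack's rail behind them and the bar with its black post at right. Working numbers:
- **Stand:** centre about (581,9), yaw -2.7°. Cassette tops are at x ≈ 499, 555, 611 and 666.
- **Rail:** middle about (499,-279), yaw -22.3°.

I'm moving above the nearest cassette first.

```bash
python3 -m creep '.019 -.0247 0 0 0 -.0693 38;.019 -.0247 0 0 0 -.0693 38;.019 -.0247 0 0 0 -.0693 38;.019 -.0247 0 0 0 -.0693 38;.019 -.0247 0 0 0 -.0693 38;.019 -.0247 0 0 0 -.0693 38;.019 -.0247 0 0 0 -.0693 38;.019 -.0247 0 0 0 -.0693 38'
python3 -m creep '.019 -.0247 0 0 0 -.0693 38;.019 -.0247 0 0 0 -.0693 38;.019 -.0247 0 0 0 -.0693 38;.019 -.0247 0 0 0 -.0693 38;.019 -.0247 0 0 0 -.0693 38;.019 -.0247 0 0 0 -.0693 38;.019 -.0247 0 0 0 -.0693 38;.019 -.0247 0 0 0 -.0693 38'
python3 -m creep '.019 -.0247 0 0 0 -.0693 38;.019 -.0247 0 0 0 -.0693 38;.019 -.0247 0 0 0 -.0693 38;.019 -.0247 0 0 0 -.0693 38;0 0 0 0 0 0 38;0 0 0 0 0 0 38'
```

```text
time: 0.77
tool_pos: [272.5, 312.1, 292.1]
tcp_rot: [-3.141, -0.0, 2.353]
contact_force: [0.3, 0.6, -0.0]
grip_width: 43.1
finger_force: 0.0
time: 1.43
tool_pos: [424.6, 114.4, 292.0]
tcp_rot: [-3.141, -0.0, 1.798]
contact_force: [-0.4, 0.4, -0.3]
grip_width: 34.6
finger_force: 0.0
time: 1.93
tool_pos: [500.3, 16.0, 291.4]
tcp_rot: [-3.14, -0.0, 1.523]
contact_force: [0.1, 0.3, -0.2]
grip_width: 35.2
finger_force: 0.0
```

```bash
python3 -m creep '-.002 0 -.030 0 0 0 38;0 0 -.03 0 0 0 38;0 0 -.025 0 0 0 38;0 0 -.02 0 0 0 38;0 0 -.0185 0 0 0 38;0 0 0 0 0 0 38'
python3 -m creep '0 0 0 0 0 0 0;0 0 0 0 0 0 0;0 0 0 0 0 0 0;0 0 0 0 0 0 0;0 0 0 0 0 0 0;0 0 0 0 0 0 0'
```

```text
time: 2.43
tool_pos: [495.3, 18.4, 165.6]
tcp_rot: [-3.134, -0.001, 1.527]
contact_force: [-1.4, -0.8, -0.5]
grip_width: 34.8
finger_force: 0.0
time: 2.93
tool_pos: [498.5, 17.1, 169.9]
tcp_rot: [3.14, -0.0, 1.525]
contact_force: [-1.2, 1.1, 6.7]
grip_width: 10.1
finger_force: 30.0
```

```bash
python3 -m creep '0 0 .02 0 0 0 0;0 0 .03 0 0 0 0;0 0 .03 0 0 0 0;0 0 .03 0 0 0 0;0 -.016 0 0 0 -.0855 0;-.0039 -.032 0 0 0 -.0855 0;-.0039 -.032 0 0 0 -.0855 0;-.0039 -.032 0 0 0 -.0855 0'
python3 -m creep '-.0039 -.032 0 0 0 0 0;-.0039 -.032 0 0 0 0 0;-.0039 -.032 -.002 0 0 0 0;-.0039 -.032 -.002 0 0 0 0;-.0039 -.032 -.002 -.0265 -.0646 0 0;-.0039 -.032 -.004 -.0265 -.0646 0 0;-.0039 -.032 -.006 -.0265 -.0646 0 0;-.0039 -.032 -.004 -.0265 -.0646 0 0'
python3 -m creep '-.004 -.016 -.001 -.0265 -.0646 0 0;0 0 0 0 0 0 0;0 0 0 0 0 0 0;0 0 0 0 0 0 0'
python3 -c "
from plant import readout
print(readout.get_obs())"
```

```text
time: 3.6
tool_pos: [485.9, -95.8, 279.0]
tcp_rot: [3.141, 0.0, 1.18]
contact_force: [0.7, 0.6, -1.7]
grip_width: 9.8
finger_force: 30.0
time: 4.27
tool_pos: [454.4, -352.3, 258.5]
tcp_rot: [2.86, 0.001, 1.182]
contact_force: [0.4, 0.9, -2.6]
grip_width: 10.3
finger_force: 30.0
time: 4.6
tool_pos: [451.2, -366.2, 257.8]
tcp_rot: [2.794, -0.0, 1.183]
contact_force: [-0.7, -0.1, -1.3]
grip_width: 9.8
finger_force: 3.0
{'time': 4.6, 'joint_positions': array([-0.88545469,  0.34304792,  1.66956115,  0.22161169,  0.833227  ,
       -0.62240762]), 'dq': array([ 0.02153717, -0.00286735, -0.0056036 ,  0.00383148, -0.00654194,
       -0.00460574]), 'tau': array([-9.57628414e-01, -4.34238124e+01, -2.45195264e+01,  7.96969179e-01,
       -1.42070420e+00,  3.91674112e-03]), 'tool_pos': array([ 451.16859632, -366.23985555,  257.78000833]), 'tcp_rot': array([ 2.79407265e+00, -1.82303005e-04,  1.18283252e+00]), 'contact_force': array([-0.65192514, -0.13252972, -1.26177235]), 'moment': array([ 0.01540296,  0.37406065, -0.0096641 ]), 'finger_force': 2.9995809495449066, 'grip_width': 9.8266152141268}
```

The finger force has dropped to 3 N: the grip slackened. I'm holding still and looking.

```bash
python3 -m creep '0 0 0 0 0 0 0;0 0 0 0 0 0 0;0 0 0 0 0 0 0;0 0 0 0 0 0 0;0 0 0 0 0 0 0;0 0 0 0 0 0 0;0 0 0 0 0 0 0;0 0 0 0 0 0 0'
python3 - <<'E'
from h import *
a=viewer.capture('side')[:,:,::-1]; b=viewer.capture('top')[:,:,::-1]
A=cv2.resize(a[60:300,260:520],None,fx=1.5,fy=1.5); B=cv2.resize(b[150:390,340:600],None,fx=1.5,fy=1.5)
cv2.imwrite('pics/g1.png',np.hstack([A,B]))
E
```

```text
time: 5.27
tool_pos: [451.2, -366.9, 257.7]
tcp_rot: [2.792, 0.0, 1.183]
contact_force: [0.6, -1.0, -1.0]
grip_width: 9.7
finger_force: 30.0
```

View pics/g1.png

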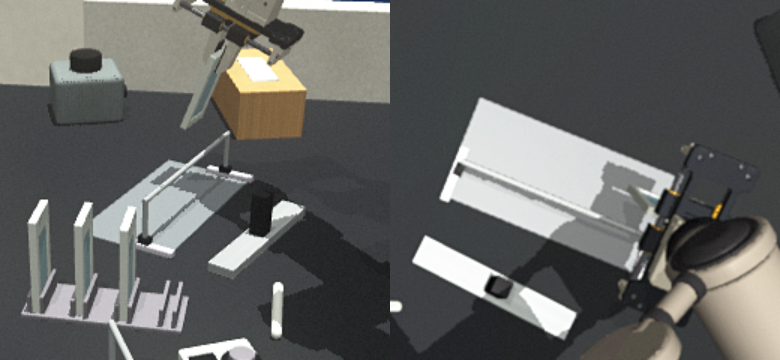

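```bash
python3 - <<'E'
from h import *
a=cv2.imread('pics/g1.png')
im=viewer.capture('side')[:,:,::-1]; x0,y0=350,55
z=cv2.resize(im[y0:y0+110,x0:x0+110],None,fx=5,fy=5,interpolation=cv2.INTER_CUBIC)
o=readout.get_obs(); R=Ro.from_euler('xyz',o['tcp_rot']).as_matrix(); T=o['tool_pos']
print(R)
for h in (47-13,164):
  for sx in(-31,31):
    for sy in(-5,5):
      p=proj('side',T+R@np.array([sx,sy,h])); print(h,sx,sy,p); q=((p-[x0,y0]+.5)*5).astype(int); cv2.circle(z,tuple(int(v) for v in q),3,(0,0,255),-1)
cv2.imwrite('pics/g2.png',z)
E
```

```text
[[ 3.78511494e-01  8.69786427e-01  3.16544815e-01]
 [ 9.25596497e-01 -3.55534837e-01 -1.29869567e-01]
 [-4.16077773e-04  3.42149895e-01 -9.39645293e-01]]
34 -31 -5 [414.5751751   91.18645109]
34 -31 5 [410.92113929  89.10437455]
34 31 -5 [403.21840366  98.64105712]
34 31 5 [399.46079382  96.47489269]
164 -31 -5 [394.49066516 137.24207118]
164 -31 5 [391.06589782 135.19588571]
164 31 -5 [383.11921567 145.76198813]
164 31 5 [379.60398845 143.63571293]
```

View pics/g2.png

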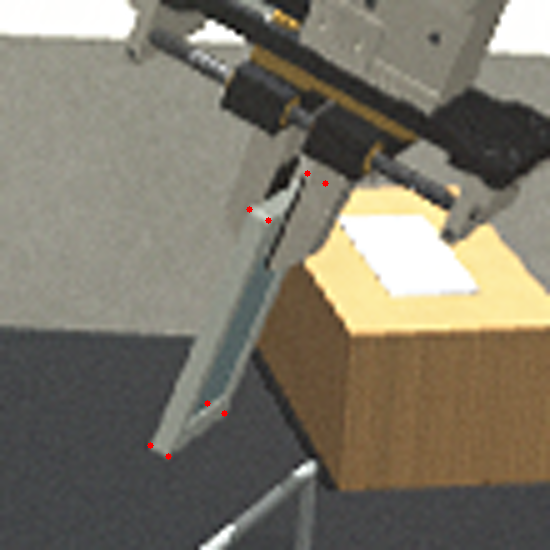

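The projected corners (red) match the held plate, with its bottom at (383,145), so nothing slipped. I'm lowering it.

```bash
python3 -m creep '0 0 -.025 0 0 0 0;0 0 -.03 0 0 0 0;0 0 -.025 0 0 0 0;0 0 -.012 0 0 0 0;0 0 0 0 0 0 0;0 0 0 0 0 0 0'
python3 -m creep '0 0 -.002 0 0 0 0;0 0 0 0 0 0 0;0 0 0 0 0 0 0'
python3 -m creep '0 0 -.002 0 0 0 0;0 0 0 0 0 0 0;0 0 0 0 0 0 0'
python3 -m creep '0 0 -.002 0 0 0 0;0 0 0 0 0 0 0;0 0 0 0 0 0 0'
```

```text
time: 5.92
tool_pos: [451.2, -367.0, 165.5]
tcp_rot: [2.793, -0.0, 1.182]
contact_force: [1.1, -1.1, -1.4]
grip_width: 9.8
finger_force: 30.0
time: 6.17
tool_pos: [451.5, -367.3, 164.9]
tcp_rot: [2.791, 0.001, 1.183]
contact_force: [-0.7, 0.4, -2.3]
grip_width: 10.1
finger_force: 30.0
time: 6.42
tool_pos: [451.2, -366.9, 161.9]
tcp_rot: [2.792, 0.001, 1.183]
contact_force: [-1.1, -0.6, -0.8]
grip_width: 9.7
finger_force: 30.0
time: 6.67
tool_pos: [451.1, -366.8, 159.6]
tcp_rot: [2.793, 0.0, 1.183]
contact_force: [0.1, -0.1, -1.2]
grip_width: 9.9
finger_force: 30.0
```

```bash
python3 -m creep '-.0037 .0015 0 0 0 0 0;-.0018 .0008 0 0 0 0 0;0 0 0 0 0 0 0;0 0 0 0 0 0 0'
python3 -m creep '-.0018 .0008 0 0 0 0 0;0 0 0 0 0 0 0;0 0 0 0 0 0 0'
python3 -m creep '-.0009 .0004 0 0 0 0 0;0 0 0 0 0 0 0;0 0 0 0 0 0 0'
```

```text
time: 7.0
tool_pos: [445.5, -364.6, 159.8]
tcp_rot: [2.792, 0.0, 1.182]
contact_force: [0.3, -0.2, -1.6]
grip_width: 9.5
finger_force: 30.0
time: 7.25
tool_pos: [443.8, -363.8, 159.8]
tcp_rot: [2.792, 0.0, 1.183]
contact_force: [-0.3, -0.1, -1.5]
grip_width: 9.9
finger_force: 30.0
time: 7.5
tool_pos: [443.0, -363.4, 159.7]
tcp_rot: [2.792, 0.0, 1.183]
contact_force: [-0.3, -0.1, -2.3]
grip_width: 9.9
finger_force: 30.0
```

```bash
python3 -m creep '-.0009 .0004 0 0 0 0 0;0 0 0 0 0 0 0;0 0 0 0 0 0 0'
python3 -m creep '-.0009 .0004 0 0 0 0 0;0 0 0 0 0 0 0;0 0 0 0 0 0 0'
python3 -m creep '0 0 -.001 0 0 0 0;0 0 0 0 0 0 0;0 0 0 0 0 0 0'
```

```text
time: 7.75
tool_pos: [442.1, -363.0, 159.7]
tcp_rot: [2.792, 0.0, 1.183]
contact_force: [-0.1, 0.8, -2.0]
grip_width: 9.8
finger_force: 30.0
time: 8.0
tool_pos: [441.3, -362.8, 159.9]
tcp_rot: [2.792, 0.001, 1.182]
contact_force: [1.6, 0.1, -2.4]
grip_width: 9.6
finger_force: 30.0
time: 8.25
tool_pos: [441.5, -362.9, 159.1]
tcp_rot: [2.791, 0.001, 1.182]
contact_force: [2.5, -1.8, -0.8]
grip_width: 10.0
finger_force: 30.0
```

```bash
python3 -m creep '.0005 -.0002 -.001 0 0 0 0;0 0 0 0 0 0 0;0 0 0 0 0 0 0'
python3 -m creep '0 0 -.001 0 0 0 0;0 0 0 0 0 0 0;0 0 0 0 0 0 0'
```

```text
time: 8.5
tool_pos: [441.8, -363.0, 158.5]
tcp_rot: [2.791, 0.001, 1.183]
contact_force: [-0.7, 0.3, 5.6]
grip_width: 9.7
finger_force: 30.0
time: 8.75
tool_pos: [441.8, -363.1, 158.4]
tcp_rot: [2.79, 0.002, 1.183]
contact_force: [-4.4, 3.6, 12.6]
grip_width: 10.0
finger_force: 30.0
```

```bash
python3 -m creep '0 0 .001 0 0 0 0;0 0 0 0 0 0 0;0 0 0 0 0 0 14;0 0 0 0 0 0 18;0 0 0 0 0 0 28;0 0 0 0 0 0 38;0 0 0 0 0 0 38;0 0 0 0 0 0 38'
python3 -m creep '-.005 .002 .015 0 0 0 38;-.0095 .0039 .0282 0 0 0 38;-.0095 .0039 .0282 0 0 0 38;0 0 0 0 0 0 38;0 0 0 0 0 0 38'
python3 - <<'E'
from h import *
a=viewer.capture('side')[:,:,::-1]; b=viewer.capture('top')[:,:,::-1]
A=cv2.resize(a[100:260,310:460],None,fx=2.6,fy=2.6,interpolation=2); B=cv2.resize(b[190:350,390:540],None,fx=2.6,fy=2.6,interpolation=2)
cv2.imwrite('pics/p1.png',np.hstack([A,B]))
E
```

```text
time: 9.42
tool_pos: [441.6, -362.7, 157.5]
tcp_rot: [2.793, 0.0, 1.183]
contact_force: [0.4, -0.1, 0.2]
grip_width: 34.4
finger_force: 0.0
time: 9.83
tool_pos: [417.8, -353.5, 230.8]
tcp_rot: [2.789, 0.002, 1.182]
contact_force: [-0.0, 0.3, -0.6]
grip_width: 34.7
finger_force: 0.0
```

View pics/p1.png

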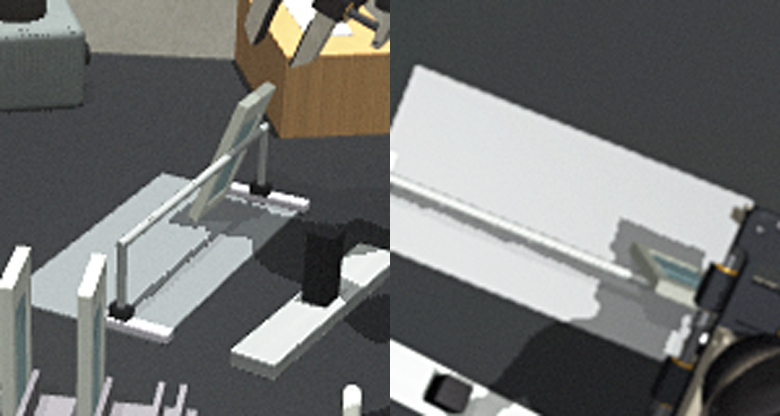

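The cassette leans on the rail with its foot on the mat, visible in the left pane at (225,150) and near the right-hand end of the rail. Now for the second one, at (554.5,11.6).

```bash
python3 -m creep '.005 .014 .003 0 0 0 38;.0105 .0281 0 .0265 .0646 0 38;.0105 .0281 0 .0265 .0646 0 38;.0105 .0281 0 .0265 .0646 0 38;.0105 .0281 0 .0265 .0646 0 38;.0105 .0281 0 .0265 .0646 0 38;.0105 .0281 0 0 0 .0855 38;.0105 .0281 0 0 0 .0855 38'
python3 -m creep '.0105 .0281 0 0 0 .0855 38;.0105 .0281 0 0 0 .0855 38;.0105 .0281 0 0 0 0 38;.0105 .0281 0 0 0 0 38;.0105 .0281 0 0 0 0 38;.006 .014 0 0 0 0 38;0 0 0 0 0 0 38;0 0 0 0 0 0 38'
python3 -m creep '0 0 0 0 0 0 38'
```

```text
time: 10.6
tool_pos: [496.9, -140.7, 230.2]
tcp_rot: [-3.138, -0.001, 1.358]
contact_force: [0.6, 0.5, 0.3]
grip_width: 34.8
finger_force: 0.0
time: 11.27
tool_pos: [554.4, 12.9, 230.5]
tcp_rot: [-3.139, 0.0, 1.527]
contact_force: [-0.3, 0.3, 0.1]
grip_width: 35.2
finger_force: 0.0
time: 11.35
tool_pos: [554.2, 11.7, 231.0]
tcp_rot: [-3.139, 0.0, 1.525]
contact_force: [0.3, -0.1, -0.8]
grip_width: 34.8
finger_force: 0.0
```

```bash
python3 -m creep '0 0 -.02 0 0 0 38;0 0 -.02 0 0 0 38;0 0 -.015 0 0 0 38;0 0 -.006 0 0 0 38;0 0 0 0 0 0 38;0 0 0 0 0 0 0;0 0 0 0 0 0 0;0 0 0 0 0 0 0'
python3 -m creep '0 0 0 0 0 0 0;0 0 0 0 0 0 0;0 0 0 0 0 0 0;0 0 0 0 0 0 0;0 0 0 0 0 0 0'
```

```text
time: 12.02
tool_pos: [555.2, 11.9, 172.2]
tcp_rot: [3.139, 0.0, 1.524]
contact_force: [0.3, -0.8, -0.8]
grip_width: 19.3
finger_force: 0.0
time: 12.43
tool_pos: [554.9, 12.2, 171.9]
tcp_rot: [3.14, 0.0, 1.525]
contact_force: [-1.3, 0.0, 5.7]
grip_width: 9.7
finger_force: 30.0
```

```bash
python3 -m creep '0 0 .02 0 0 0 0;0 0 .03 0 0 0 0;0 0 .03 0 0 0 0;0 0 .03 0 0 0 0;-.0039 -.016 0 0 0 -.0855 0;-.0078 -.0317 0 0 0 -.0855 0;-.0078 -.0317 0 0 0 -.0855 0;-.0078 -.0317 0 0 0 -.0855 0'
python3 -m creep '-.0078 -.0317 0 0 0 0 0;-.0078 -.0317 -.002 0 0 0 0;-.0078 -.0317 -.004 -.0265 -.0646 0 0;-.0078 -.0317 -.004 -.0265 -.0646 0 0;-.0078 -.0317 -.004 -.0265 -.0646 0 0;-.0078 -.0317 -.004 -.0265 -.0646 0 0;-.0039 -.016 -.004 -.0265 -.0646 0 0;0 0 0 0 0 0 0'
python3 -m creep '0 0 0 0 0 0 0;0 0 0 0 0 0 0;0 0 0 0 0 0 0'
```

```text
time: 13.1
tool_pos: [526.8, -99.6, 281.0]
tcp_rot: [-3.141, -0.0, 1.18]
contact_force: [0.6, 0.9, -1.6]
grip_width: 9.7
finger_force: 30.0
time: 13.77
tool_pos: [474.3, -307.3, 257.5]
tcp_rot: [2.792, 0.0, 1.178]
contact_force: [-1.2, 0.3, -1.1]
grip_width: 9.8
finger_force: 30.0
time: 14.02
tool_pos: [477.4, -304.2, 259.4]
tcp_rot: [2.793, 0.0, 1.184]
contact_force: [0.3, -0.5, -0.8]
grip_width: 10.0
finger_force: 30.0
```

```bash
python3 -m creep '-.0004 -.0009 -.025 0 0 0 0;0 0 -.03 0 0 0 0;0 0 -.025 0 0 0 0;0 0 -.014 0 0 0 0;0 0 -.002 0 0 0 0;0 0 0 0 0 0 0;0 0 0 0 0 0 0'
python3 -m creep '-.0046 .0019 0 0 0 0 0;-.003 .0013 0 0 0 0 0;-.0009 .0004 0 0 0 0 0;0 0 0 0 0 0 0;0 0 0 0 0 0 0'
python3 -m creep '-.0007 .0003 0 0 0 0 0;0 0 0 0 0 0 0;0 0 0 0 0 0 0'
python3 -m creep '0 0 -.0015 0 0 0 0;0 0 0 0 0 0 0;0 0 0 0 0 0 0'
```

```text
time: 14.6
tool_pos: [477.2, -305.8, 164.0]
tcp_rot: [2.791, 0.001, 1.184]
contact_force: [-0.5, -0.1, -0.9]
grip_width: 9.5
finger_force: 30.0
time: 15.02
tool_pos: [467.7, -302.5, 163.6]
tcp_rot: [2.792, 0.001, 1.183]
contact_force: [0.6, -0.6, -1.0]
grip_width: 9.9
finger_force: 30.0
time: 15.27
tool_pos: [467.1, -302.2, 163.1]
tcp_rot: [2.792, 0.0, 1.183]
contact_force: [0.5, 1.0, -0.8]
grip_width: 9.6
finger_force: 30.0
time: 15.52
tool_pos: [467.0, -302.1, 161.4]
tcp_rot: [2.793, 0.0, 1.183]
contact_force: [-0.1, 0.0, -1.7]
grip_width: 9.8
finger_force: 30.0
```

```bash
python3 -m creep '0 0 -.001 0 0 0 0;0 0 0 0 0 0 0;0 0 0 0 0 0 0'
python3 -m creep '0 0 -.001 0 0 0 0;0 0 0 0 0 0 0;0 0 0 0 0 0 0'
```

```text
time: 15.77
tool_pos: [467.1, -302.1, 160.6]
tcp_rot: [2.792, 0.0, 1.183]
contact_force: [0.1, 0.0, -0.3]
grip_width: 10.0
finger_force: 30.0
time: 16.02
tool_pos: [467.1, -302.1, 160.3]
tcp_rot: [2.792, 0.001, 1.183]
contact_force: [-3.9, 1.7, 5.1]
grip_width: 9.5
finger_force: 30.0
```

```bash
python3 -m creep '0 0 .0005 0 0 0 0;0 0 0 0 0 0 0;0 0 0 0 0 0 14;0 0 0 0 0 0 18;0 0 0 0 0 0 28;0 0 0 0 0 0 38;0 0 0 0 0 0 38;0 0 0 0 0 0 38'
python3 -m creep '-.005 .002 .015 0 0 0 38;-.0095 .0039 .0282 0 0 0 38;-.0095 .0039 .0282 0 0 0 38;0 0 0 0 0 0 38'
python3 -m creep '.0065 .0115 0 0 0 0 38;.0129 .023 0 .0265 .0646 0 38;.0129 .023 0 .0265 .0646 0 38;.0129 .023 0 .0265 .0646 0 38;.0129 .023 0 .0265 .0646 0 38;.0129 .023 0 .0265 .0646 0 38;.0129 .023 0 0 0 .0855 38;.0129 .023 0 0 0 .0855 38'
python3 -m creep '.0129 .023 0 0 0 .0855 38;.0129 .023 0 0 0 .0855 38;.0129 .023 0 0 0 0 38;.0129 .023 0 0 0 0 38;.0129 .023 0 0 0 0 38;.0065 .0115 0 0 0 0 38;0 0 0 0 0 0 38;0 0 0 0 0 0 38'
python3 -m creep '0 0 0 0 0 0 38;0 0 0 0 0 0 38'
```

```text
time: 16.68
tool_pos: [467.1, -302.1, 160.1]
tcp_rot: [2.792, 0.0, 1.183]
contact_force: [-1.6, 0.2, 0.5]
grip_width: 34.1
finger_force: 0.0
time: 17.02
tool_pos: [443.6, -293.2, 236.5]
tcp_rot: [2.785, 0.004, 1.183]
contact_force: [1.2, 0.6, 0.1]
grip_width: 34.8
finger_force: 0.0
time: 17.68
tool_pos: [541.0, -118.6, 230.7]
tcp_rot: [-3.141, -0.0, 1.358]
contact_force: [-1.1, 0.2, 0.2]
grip_width: 34.9
finger_force: 0.0
time: 18.35
tool_pos: [610.7, 6.8, 230.9]
tcp_rot: [-3.141, 0.0, 1.526]
contact_force: [-0.0, 0.5, 0.1]
grip_width: 34.9
finger_force: 0.0
time: 18.52
tool_pos: [610.5, 5.5, 231.5]
tcp_rot: [-3.141, 0.0, 1.523]
contact_force: [0.2, -0.1, -0.0]
grip_width: 35.2
finger_force: 0.0
```

```bash
python3 -m creep '0 .0015 -.02 0 0 0 38;0 0 -.02 0 0 0 38;0 0 -.015 0 0 0 38;0 0 -.006 0 0 0 38;0 0 0 0 0 0 38;0 0 0 0 0 0 0;0 0 0 0 0 0 0;0 0 0 0 0 0 0'
python3 -m creep '0 0 0 0 0 0 0;0 0 0 0 0 0 0;0 0 0 0 0 0 0;0 0 0 0 0 0 0;0 0 0 0 0 0 0;0 0 0 0 0 0 0'
```

```text
time: 19.18
tool_pos: [611.4, 7.9, 171.8]
tcp_rot: [3.139, 0.0, 1.525]
contact_force: [-0.5, -0.8, 0.4]
grip_width: 19.4
finger_force: 0.0
time: 19.68
tool_pos: [611.1, 8.2, 171.4]
tcp_rot: [3.14, 0.0, 1.525]
contact_force: [-0.9, -0.3, 5.4]
grip_width: 10.1
finger_force: 30.0
```

```bash
python3 -m creep '0 0 .02 0 0 0 0;0 0 .03 0 0 0 0;0 0 .03 0 0 0 0;0 0 .03 0 0 0 0;-.0061 -.014 0 0 0 -.0855 0;-.0122 -.028 0 0 0 -.0855 0;-.0122 -.028 0 0 0 -.0855 0;-.0122 -.028 0 0 0 -.0855 0'
python3 -m creep '-.0122 -.028 -.002 0 0 0 0;-.0122 -.028 -.004 -.0265 -.0646 0 0;-.0122 -.028 -.004 -.0265 -.0646 0 0;-.0122 -.028 -.004 -.0265 -.0646 0 0;-.0122 -.028 -.004 -.0265 -.0646 0 0;-.0061 -.014 -.004 -.0265 -.0646 0 0;0 0 0 0 0 0 0;0 0 0 0 0 0 0'
python3 -m creep '0 0 0 0 0 0 0;0 0 0 0 0 0 0;0 0 0 0 0 0 0'
```

```text
time: 20.35
tool_pos: [567.4, -90.3, 280.2]
tcp_rot: [-3.141, 0.0, 1.18]
contact_force: [0.1, -0.7, -2.3]
grip_width: 9.8
finger_force: 30.0
time: 21.02
tool_pos: [500.0, -244.0, 258.0]
tcp_rot: [2.795, -0.0, 1.18]
contact_force: [-0.3, -0.4, -1.5]
grip_width: 9.8
finger_force: 30.0
time: 21.27
tool_pos: [501.9, -243.0, 258.7]
tcp_rot: [2.793, 0.0, 1.184]
contact_force: [0.3, -0.0, -1.2]
grip_width: 9.5
finger_force: 30.0
```

```bash
python3 -m creep '0 0 -.025 0 0 0 0;0 0 -.03 0 0 0 0;0 0 -.025 0 0 0 0;0 0 -.014 0 0 0 0;0 0 -.002 0 0 0 0;0 0 0 0 0 0 0;0 0 0 0 0 0 0'
python3 -m creep '-.0046 .0019 0 0 0 0 0;-.003 .0013 0 0 0 0 0;-.0013 .0005 0 0 0 0 0;0 0 0 0 0 0 0;0 0 0 0 0 0 0'
python3 -m creep '0 0 -.0015 0 0 0 0;0 0 0 0 0 0 0;0 0 0 0 0 0 0'
```

```text
time: 21.85
tool_pos: [501.8, -243.6, 163.0]
tcp_rot: [2.792, 0.001, 1.184]
contact_force: [0.4, -0.5, -1.3]
grip_width: 10.1
finger_force: 30.0
time: 22.27
tool_pos: [492.2, -240.2, 163.0]
tcp_rot: [2.792, 0.001, 1.183]
contact_force: [0.4, -0.8, -1.5]
grip_width: 10.0
finger_force: 30.0
time: 22.52
tool_pos: [492.2, -240.1, 160.9]
tcp_rot: [2.793, 0.0, 1.183]
contact_force: [0.5, -0.0, -1.3]
grip_width: 9.3
finger_force: 30.0
```

```bash
python3 -m creep '0 0 -.001 0 0 0 0;0 0 0 0 0 0 0;0 0 0 0 0 0 0'
python3 -m creep '0 0 -.0005 0 0 0 0;0 0 0 0 0 0 0;0 0 0 0 0 0 0'
```

```text
time: 22.77
tool_pos: [492.2, -240.2, 160.0]
tcp_rot: [2.792, 0.0, 1.183]
contact_force: [-0.1, -0.2, -1.3]
grip_width: 10.0
finger_force: 30.0
time: 23.02
tool_pos: [492.2, -240.1, 159.8]
tcp_rot: [2.792, 0.001, 1.183]
contact_force: [-1.4, 1.4, 1.4]
grip_width: 10.3
finger_force: 30.0
```

```bash
python3 -m creep '0 0 0 0 0 0 0;0 0 0 0 0 0 14;0 0 0 0 0 0 18;0 0 0 0 0 0 28;0 0 0 0 0 0 38;0 0 0 0 0 0 38;0 0 0 0 0 0 38'
python3 -m creep '-.005 .002 .015 0 0 0 38;-.0095 .0039 .0282 0 0 0 38;-.0095 .0039 .0282 0 0 0 38;0 0 0 0 0 0 38'
python3 -m creep '.0076 .0092 0 0 0 0 38;.0152 .0184 0 .0265 .0646 0 38;.0152 .0184 0 .0265 .0646 0 38;.0152 .0184 0 .0265 .0646 0 38;.0152 .0184 0 .0265 .0646 0 38;.0152 .0184 0 .0265 .0646 0 38;.0152 .0184 0 0 0 .0855 38;.0152 .0184 0 0 0 .0855 38'
python3 -m creep '.0152 .0184 0 0 0 .0855 38;.0152 .0184 0 0 0 .0855 38;.0152 .0184 0 0 0 0 38;.0152 .0184 0 0 0 0 38;.0152 .0184 0 0 0 0 38;.0076 .0092 0 0 0 0 38;0 0 0 0 0 0 38;0 0 0 0 0 0 38'
python3 -m creep '0 0 0 0 0 0 38;0 0 0 0 0 0 38'
```

```text
time: 23.6
tool_pos: [492.1, -240.1, 159.4]
tcp_rot: [2.793, 0.0, 1.183]
contact_force: [0.3, -0.4, -0.3]
grip_width: 34.2
finger_force: 0.0
time: 23.93
tool_pos: [468.9, -230.9, 235.8]
tcp_rot: [2.785, 0.002, 1.183]
contact_force: [1.6, -0.7, 0.7]
grip_width: 35.1
finger_force: 0.0
time: 24.6
tool_pos: [583.4, -91.4, 229.9]
tcp_rot: [-3.141, -0.0, 1.358]
contact_force: [0.3, -0.5, -0.7]
grip_width: 34.9
finger_force: 0.0
time: 25.27
tool_pos: [665.6, 9.2, 229.9]
tcp_rot: [-3.14, 0.0, 1.526]
contact_force: [-0.8, -0.2, -0.4]
grip_width: 34.8
finger_force: 0.0
time: 25.43
tool_pos: [665.3, 7.9, 230.8]
tcp_rot: [-3.141, 0.0, 1.524]
contact_force: [0.1, 0.1, 0.0]
grip_width: 34.9
finger_force: 0.0
```

```bash
python3 -m creep '.0005 0 -.02 0 0 0 38;0 0 -.02 0 0 0 38;0 0 -.015 0 0 0 38;0 0 -.006 0 0 0 38;0 0 0 0 0 0 38;0 0 0 0 0 0 0;0 0 0 0 0 0 0;0 0 0 0 0 0 0'
python3 -m creep '0 0 0 0 0 0 0;0 0 0 0 0 0 0;0 0 0 0 0 0 0;0 0 0 0 0 0 0;0 0 0 0 0 0 0;0 0 0 0 0 0 0'
```

```text
time: 26.1
tool_pos: [666.8, 8.7, 171.4]
tcp_rot: [3.139, 0.0, 1.525]
contact_force: [-0.2, 0.1, -0.1]
grip_width: 19.3
finger_force: 0.0
time: 26.6
tool_pos: [666.5, 8.9, 170.9]
tcp_rot: [3.14, 0.0, 1.525]
contact_force: [-0.7, 0.5, 5.7]
grip_width: 10.0
finger_force: 30.0
```

```bash
python3 -m creep '0 0 .02 0 0 0 0;0 0 .03 0 0 0 0;0 0 .03 0 0 0 0;0 0 .03 0 0 0 0;-.0078 -.0107 0 0 0 -.0855 0;-.0156 -.0213 0 0 0 -.0855 0;-.0156 -.0213 0 0 0 -.0855 0;-.0156 -.0213 0 0 0 -.0855 0'
python3 -m creep '-.0156 -.0213 -.002 0 0 0 0;-.0156 -.0213 -.004 -.0265 -.0646 0 0;-.0156 -.0213 -.004 -.0265 -.0646 0 0;-.0156 -.0213 -.004 -.0265 -.0646 0 0;-.0156 -.0213 -.004 -.0265 -.0646 0 0;-.0078 -.0107 -.004 -.0265 -.0646 0 0;0 0 0 0 0 0 0;0 0 0 0 0 0 0'
python3 -m creep '0 0 0 0 0 0 0;0 0 0 0 0 0 0;0 0 0 0 0 0 0'
```

```text
time: 27.27
tool_pos: [610.9, -66.1, 279.4]
tcp_rot: [-3.141, 0.0, 1.18]
contact_force: [0.3, -0.2, -1.9]
grip_width: 9.5
finger_force: 30.0
time: 27.93
tool_pos: [525.0, -183.0, 257.7]
tcp_rot: [2.795, -0.0, 1.181]
contact_force: [0.0, 0.3, -1.3]
grip_width: 10.1
finger_force: 30.0
time: 28.18
tool_pos: [526.9, -182.4, 258.1]
tcp_rot: [2.792, 0.0, 1.184]
contact_force: [0.4, 0.2, -0.9]
grip_width: 9.9
finger_force: 30.0
```

```bash
python3 -m creep '0 0 -.025 0 0 0 0;0 0 -.03 0 0 0 0;0 0 -.025 0 0 0 0;0 0 -.014 0 0 0 0;0 0 -.002 0 0 0 0;0 0 0 0 0 0 0;0 0 0 0 0 0 0'
python3 -m creep '-.0046 .0019 0 0 0 0 0;-.003 .0013 0 0 0 0 0;-.0015 .0006 0 0 0 0 0;0 0 0 0 0 0 0;0 0 0 0 0 0 0'
python3 -m creep '0 0 -.0015 0 0 0 0;0 0 0 0 0 0 0;0 0 0 0 0 0 0'
python3 -m creep '0 0 -.001 0 0 0 0;0 0 0 0 0 0 0;0 0 0 0 0 0 0'
```

```text
time: 28.77
tool_pos: [526.6, -182.8, 162.3]
tcp_rot: [2.792, 0.0, 1.183]
contact_force: [0.0, -0.8, -1.3]
grip_width: 9.7
finger_force: 30.0
time: 29.18
tool_pos: [516.8, -179.1, 162.4]
tcp_rot: [2.792, 0.001, 1.183]
contact_force: [0.0, -0.4, -1.3]
grip_width: 9.8
finger_force: 30.0
time: 29.43
tool_pos: [516.8, -179.2, 160.4]
tcp_rot: [2.792, 0.0, 1.183]
contact_force: [1.0, 0.5, -0.4]
grip_width: 9.9
finger_force: 30.0
time: 29.68
tool_pos: [517.0, -179.3, 159.5]
tcp_rot: [2.792, 0.001, 1.183]
contact_force: [1.7, -0.5, -2.0]
grip_width: 9.7
finger_force: 30.0
```

```bash
python3 -m creep '0 0 -.0007 0 0 0 0;0 0 0 0 0 0 0;0 0 0 0 0 0 0'
python3 -m creep '0 0 0 0 0 0 0;0 0 0 0 0 0 14;0 0 0 0 0 0 18;0 0 0 0 0 0 28;0 0 0 0 0 0 38;0 0 0 0 0 0 38;0 0 0 0 0 0 38'
python3 -m creep '-.005 .002 .015 0 0 0 38;-.0095 .0039 .0282 0 0 0 38;-.0095 .0039 .0282 0 0 0 38;-.012 .01 .02 .0265 .0646 0 38;-.03 .03 0 .0265 .0646 0 60;-.03 .03 0 .0265 .0646 0 60;-.03 .03 0 .0265 .0646 0 60;-.03 .03 0 .0265 .0646 0 60'
python3 -m creep '-.01 .02 0 0 0 0 60;0 0 0 0 0 0 60;0 0 0 0 0 0 60'
python3 - <<'E'
from h import *
a=viewer.capture('side')[:,:,::-1]; b=viewer.capture('top')[:,:,::-1]
cv2.imwrite('pics/s4.png',a); cv2.imwrite('pics/t4.png',b)
A=cv2.resize(a[100:260,310:470],None,fx=2.45,fy=2.45,interpolation=2); B=cv2.resize(b[205:385,350:530],None,fx=2.18,fy=2.18,interpolation=2)
cv2.imwrite('pics/p4.png',np.hstack([A,B[:A.shape[0]]]))
E
```

```text
time: 29.93
tool_pos: [517.1, -179.3, 159.2]
tcp_rot: [2.791, 0.001, 1.183]
contact_force: [0.6, -0.2, 2.7]
grip_width: 9.7
finger_force: 30.0
time: 30.52
tool_pos: [516.7, -179.0, 158.6]
tcp_rot: [2.793, 0.0, 1.183]
contact_force: [-0.6, -0.1, -1.2]
grip_width: 34.5
finger_force: 0.0
time: 31.18
tool_pos: [361.4, -40.5, 250.5]
tcp_rot: [-3.139, 0.0, 1.182]
contact_force: [-0.5, 0.3, -0.1]
grip_width: 54.0
finger_force: 0.0
time: 31.43
tool_pos: [352.7, -20.8, 250.4]
tcp_rot: [3.14, -0.0, 1.185]
contact_force: [0.3, -0.4, -0.0]
grip_width: 54.9
finger_force: 0.0
```

View pics/p4.png

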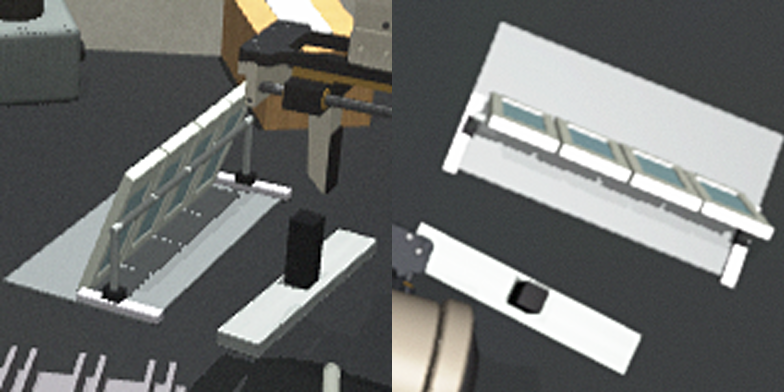

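All four cassettes lean side by side on the right rail, in the right pane from (490,105) to (770,225). The bar with its grip post (527,296) is untouched. Next I grip the bar's post, fingers closing along the bar's length.

```bash
python3 -m creep '.0027 -.0135 -.004 0 0 .114 60;.0027 -.0135 -.004 0 0 .114 60;.0027 -.0135 -.004 0 0 .114 60;.0027 -.0135 -.004 0 0 .114 60;.0027 -.0135 -.004 0 0 .114 60;.0027 -.0135 -.004 0 0 .114 60;.0027 -.0135 -.004 0 0 .114 60;.0027 -.0135 -.004 0 0 .114 60'
python3 -m creep '.0027 -.0135 -.004 0 0 .114 60;.0027 -.0135 -.004 0 0 .114 60;.0027 -.0135 -.004 0 0 .114 60;.0027 -.0135 -.004 0 0 .114 60;.0027 -.0135 -.004 0 0 .114 60;0 0 0 0 0 0 60;0 0 0 0 0 0 60;0 0 0 0 0 0 60'
python3 - <<'E'
from h import *
im=cv2.imread('pics/t4.png'); g=im.max(2); x0,y0=395,325
m=(g[y0:y0+35,x0:x0+35]<45).astype(np.uint8); cs=max(cv2.findContours(m,0,2)[0],key=cv2.contourArea)
print(cs.reshape(-1,2).min(0)+[x0,y0],cs.reshape(-1,2).max(0)+[x0,y0])
for z in(80,15): print(proj('top',[387.5,-196.4,z]))
# bar again, rect z=15 and timer
gg=im.min(2)
for nm,(z,(a,b,c,d)) in {'bar':(15,(363,300,470,380)),'timer':(40,(190,290,270,360))}.items():
    mm=(gg[b:d,a:c]>205).astype(np.uint8); r=cv2.minAreaRect(max(cv2.findContours(mm,0,2)[0],key=cv2.contourArea)); print(nm,[onz('top',np.array(p)+[a,b],z)[:2].round(1) for p in cv2.boxPoints(r)])
s=cv2.HoughCircles(cv2.medianBlur(cv2.cvtColor(im[290:360,190:270],6),3),cv2.HOUGH_GRADIENT,1,30,param1=100,param2=10,minRadius=6,maxRadius=14); print(s)
E
```

```text
time: 32.2
tool_pos: [375.0, -131.3, 217.7]
tcp_rot: [3.142, 0.0, 2.099]
contact_force: [0.1, -0.1, 0.4]
grip_width: 55.1
finger_force: 0.0
time: 32.87
tool_pos: [387.8, -197.1, 197.9]
tcp_rot: [3.141, -0.001, 2.661]
contact_force: [-0.2, 0.7, -0.5]
grip_width: 55.2
finger_force: 0.0
[403 335] [414 347]
[414.33905957 340.94125706]
[409.08424802 341.14387474]
bar [array([421.9, -84.3]), array([ 457.7, -103.2]), array([ 352.5, -308.7]), array([ 317.6, -289. ])]
timer [array([425.7, 214.8]), array([473. , 114.6]), array([396.8,  77.7]), array([350.6, 177.1])]
[[[51.5 44.5  7.8]]]
```

```bash
python3 -m creep '0 .0005 -.025 0 0 .006 60;0 0 -.025 0 0 0 60;0 0 -.022 0 0 0 60;0 0 -.012 0 0 0 60;0 0 0 0 0 0 60;0 0 0 0 0 0 60;0 0 0 0 0 0 60'
python3 -m creep '0 0 0 0 0 0 20;0 0 0 0 0 0 10;0 0 0 0 0 0 0;0 0 0 0 0 0 0;0 0 0 0 0 0 0;0 0 0 0 0 0 0;0 0 0 0 0 0 0;0 0 0 0 0 0 0'
```

```text
time: 33.45
tool_pos: [388.5, -196.5, 115.0]
tcp_rot: [-3.141, 0.001, 2.67]
contact_force: [-0.9, -0.0, 0.9]
grip_width: 55.0
finger_force: 0.0
time: 34.12
tool_pos: [388.1, -196.5, 114.4]
tcp_rot: [3.141, 0.0, 2.671]
contact_force: [-0.5, 0.8, 5.1]
grip_width: 23.8
finger_force: 30.0
```

The timer has been knocked, from about (420,170) to (411,146), so I'll re-measure it before pressing. Now I'm lifting the bar over the cassettes and lowering it in front of their feet.

```bash
python3 -m creep '0 0 .02 0 0 0 0;0 0 .03 0 0 0 0;0 0 .035 0 0 0 0;0 0 .035 0 0 0 0;0 0 .035 0 0 0 0;0 0 0 0 0 0 0;0 0 0 0 0 0 0'
python3 -m creep '.011 -.007 0 0 0 .0104 0;.0214 -.0134 0 0 0 .0104 0;.0214 -.0134 0 0 0 .0104 0;.0214 -.0134 0 0 0 .0104 0;.0214 -.0134 0 0 0 .0104 0;.0214 -.0134 0 0 0 .0104 0;.0214 -.0134 0 0 0 .0104 0;.0214 -.0134 0 0 0 .0104 0'
python3 -m creep '.012 -.007 0 0 0 0 0;0 0 0 0 0 0 0;0 0 0 0 0 0 0;0 0 0 0 0 0 0'
```

```text
time: 34.7
tool_pos: [388.2, -196.6, 269.7]
tcp_rot: [-3.141, 0.002, 2.671]
contact_force: [-0.2, 1.3, -6.5]
grip_width: 23.7
finger_force: 30.0
time: 35.37
tool_pos: [548.8, -297.2, 264.8]
tcp_rot: [3.14, -0.007, 2.754]
contact_force: [-0.6, -0.1, -5.4]
grip_width: 23.4
finger_force: 30.0
time: 35.7
tool_pos: [559.7, -303.5, 266.3]
tcp_rot: [3.14, -0.006, 2.754]
contact_force: [0.1, -0.6, -5.7]
grip_width: 23.9
finger_force: 30.0
```

```bash
python3 -m creep '.0028 -.0011 -.02 0 0 0 0;0 0 -.03 0 0 0 0;0 0 -.03 0 0 0 0;0 0 -.03 0 0 0 0;0 0 -.02 0 0 0 0;0 0 0 0 0 0 0;0 0 0 0 0 0 0;0 0 0 0 0 0 0'
python3 - <<'E'
from h import *
np.set_printoptions(precision=1,suppress=True)
b=viewer.capture('top')[:,:,::-1]; a=viewer.capture('side')[:,:,::-1]
cv2.imwrite('pics/t5.png',b); cv2.imwrite('pics/s5.png',a)
A=cv2.resize(a[60:260,280:460],None,fx=2.2,fy=2.2,interpolation=2); B=cv2.resize(b[190:370,370:550],None,fx=2.2,fy=2.2,interpolation=2)
c=np.zeros((440,792,3),np.uint8); c[:,:396]=A; c[:396,396:]=B
cv2.imwrite('pics/p5.png',c)
E
```

```text
time: 36.37
tool_pos: [564.0, -305.6, 140.8]
tcp_rot: [-3.141, 0.002, 2.754]
contact_force: [0.9, -0.5, -5.4]
grip_width: 23.4
finger_force: 30.0
```

View pics/p5.png

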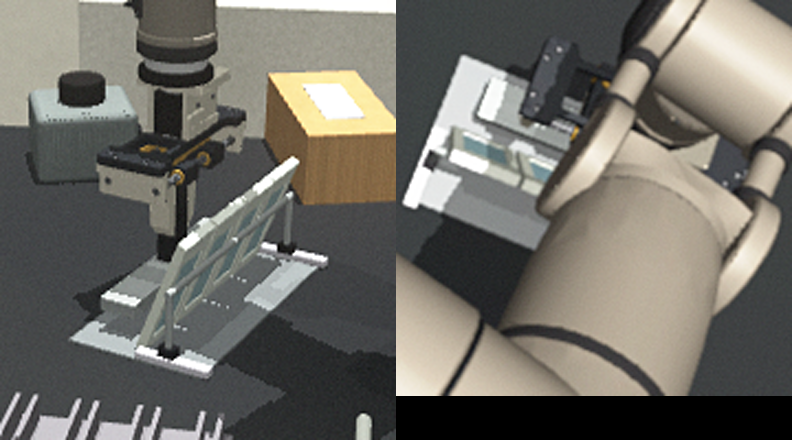

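The bar hovers in front of the feet: its end shows at (125,298) in the left pane, and the gripper body is clear of the cassettes. I'm shifting 4.5 mm closer and setting it down.

```bash
python3 -m creep '-.0042 .0017 -.01 0 0 0 0;0 0 -.007 0 0 0 0;0 0 -.004 0 0 0 0;0 0 0 0 0 0 0;0 0 0 0 0 0 0;0 0 0 0 0 0 0'
python3 -m creep '0 0 -.001 0 0 0 0;0 0 0 0 0 0 0;0 0 0 0 0 0 0'
python3 -m creep '0 0 -.001 0 0 0 0;0 0 0 0 0 0 0;0 0 0 0 0 0 0'
```

```text
time: 36.97
tool_pos: [559.8, -303.9, 118.7]
tcp_rot: [-3.141, 0.001, 2.754]
contact_force: [-0.4, -0.1, -6.8]
grip_width: 23.6
finger_force: 30.0
time: 37.22
tool_pos: [559.7, -303.8, 117.5]
tcp_rot: [-3.142, 0.001, 2.754]
contact_force: [0.3, -0.7, -4.9]
grip_width: 23.7
finger_force: 30.0
time: 37.47
tool_pos: [559.8, -303.8, 117.4]
tcp_rot: [-3.141, 0.002, 2.754]
contact_force: [-1.6, 1.4, 6.2]
grip_width: 24.2
finger_force: 30.0
```

```bash
python3 -m creep '0 0 0 0 0 0 28;0 0 0 0 0 0 40;0 0 0 0 0 0 50;0 0 0 0 0 0 50;0 0 0 0 0 0 50'
python3 -m creep '0 0 .02 0 0 0 50;0 0 .03 0 0 0 50;0 0 .035 0 0 0 50;0 0 .035 0 0 0 50;0 0 .035 0 0 0 50;-.01 .03 0 0 0 0 50;-.01 .035 0 0 0 0 50;-.01 .035 0 0 0 0 50'
python3 -m creep '-.01 .035 0 0 0 0 0;-.01 .035 0 0 0 0 0;-.01 .035 0 0 0 0 0;-.01 .035 0 0 0 0 0;-.01 .03 0 0 0 0 0;0 0 0 0 0 0 0;0 0 0 0 0 0 0;0 0 0 0 0 0 0'
python3 - <<'E'
from h import *
np.set_printoptions(precision=1,suppress=True)
b=viewer.capture('top')[:,:,::-1]; a=viewer.capture('side')[:,:,::-1]
cv2.imwrite('pics/t6.png',b); cv2.imwrite('pics/s6.png',a)
A=cv2.resize(a[110:260,300:450],None,fx=2.6,fy=2.6,interpolation=2); B=cv2.resize(b[195:345,380:530],None,fx=2.6,fy=2.6,interpolation=2)
C=cv2.resize(b[270:380,160:300],None,fx=1.8,fy=1.8,interpolation=2)
c=np.zeros((600,780,3),np.uint8); c[:390,:390]=A; c[:390,390:]=B; c[395:395+C.shape[0],:C.shape[1]]=C
cv2.imwrite('pics/p6.png',c)
E
```

```text
time: 37.88
tool_pos: [559.4, -303.7, 116.0]
tcp_rot: [3.142, -0.0, 2.754]
contact_force: [0.5, 0.4, -0.7]
grip_width: 44.7
finger_force: 0.0
time: 38.55
tool_pos: [528.9, -203.1, 271.5]
tcp_rot: [3.141, 0.001, 2.752]
contact_force: [0.9, -0.1, -0.5]
grip_width: 45.9
finger_force: 0.0
time: 39.22
tool_pos: [479.9, -34.0, 271.4]
tcp_rot: [-3.141, 0.001, 2.754]
contact_force: [0.6, 0.2, -0.1]
grip_width: 0.8
finger_force: 0.0
```

View pics/p6.png

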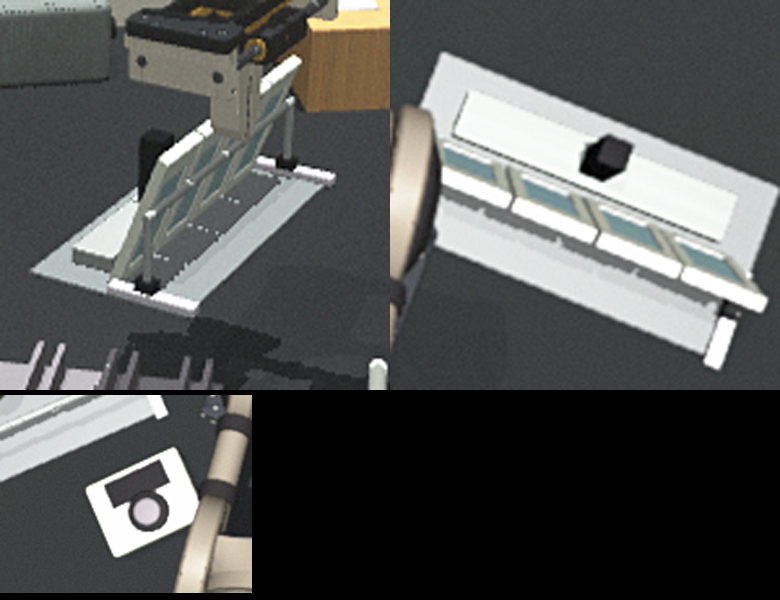

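The bar lies flat and parallel in front of all four feet, with only a thin dark gap line, in the right pane from (455,140) to (720,242). The button shows at (148,511) in the lower pane. I'm measuring the gap and the button.

```bash
python3 - <<'E'
from h import *
np.set_printoptions(precision=1,suppress=True)
b=cv2.imread('pics/t6.png'); g=b.min(2).astype(np.float32)
ex=np.array([.9259,-.3778,0]);ey=np.array([.3778,.9259,0])
for y in(-165,-115,-90,-35,-10):
    s=np.arange(598,662,2); q=np.array([proj('top',e*ex+y*ey+[0,0,10]) for e in s],np.float32)
    print(y,cv2.remap(g,q[:,0].copy(),q[:,1].copy(),1).ravel().astype(int))
m=(g>205)[290:360,190:270].astype(np.uint8); r=cv2.minAreaRect(max(cv2.findContours(m,0,2)[0],key=cv2.contourArea))
c=[onz('top',np.array(p)+[190,290],40)[:2] for p in cv2.boxPoints(r)]; print('timer',np.array(c),np.mean(c,0))
p=np.array([160+148/1.8,270+116/1.8]); print(p,onz('top',p,50))
x0,y0=int(p[0])-12,int(p[1])-12; print(g[y0:y0+24:2,x0:x0+24].astype(int))
E
```

```text
-165 [117 150 228 234 204 212 190 142 168 242 249 245 245 244 244 245 246 247
 247 245 244 243 243 243 243 244 245 244 233 216 213 213]
-115 [117 126 182 237 220 214 193 148 178 248 251 247 246 246 246 248 249 249
 249 248 247 246 246 246 245 245 246 246 234 218 215 217]
-90 [162 154 199 241 226 202 192 125 189 243 251 245 240 239 243 249 238 174
  89  26  22  46  52  51  55  53  51  50  50  47  42  56]
-35 [113 136 201 242 228 214 206 141 183 238 251 248 247 247 247 248 248 249
 248 247 246 247 247 246 245 245 246 244 233 213 216 219]
-10 [106 118 136 149 171 207 203 162 178 250 250 248 247 247 247 248 249 249
 249 247 246 246 246 246 245 245 245 243 230 216 219 222]
timer [[425.7 214.8]
 [473.  114.6]
 [396.8  77.7]
 [350.6 177.1]] [411.5 146.1]
[242.2 334.4] [400.5 140.3  50. ]
[[ 61  63  63  65  65  64  66  66  62  67  65  59  62  68  65  86 139 243
  255 255 255 255 255 254]
 [ 62  65  71  63  66  62  57  54  53  55  51  59  58  54  64  65 102 204
  251 255 255 255 254 254]
 [ 64  69  65  56  50  48  55  59  55  60  60  65  62  64  56  63  60  57
   50  63 147 255 255 255]
 [ 57
[... 204 characters left out ...]
91  58  52 121 185 205 205 208 207 210 211 211 213 216 219 223 211
  151  79  69  66  47 100]
 [244  94  43  59 149 203 207 206 207 209 213 214 215 215 217 218 221 219
  168  80  60  70  56  82]
 [254 133  48  55 138 197 211 208 210 210 212 214 215 215 216 221 224 219
  153  67  66  72  52 103]
 [255 223  65  44  79 160 203 211 210 211 214 213 214 218 217 226 216 163
   82  64  72  64  73 247]
 [255 255 212  64  45  59 100 160 198 209 213 217 217 217 195 166 108  70
   68  71  61  52 174 255]
 [254 255 255 233 122  51  50  54  62  72 105 115 106  84  65  62  66  66
   61  52 124 244 255 255]
 [254 254 255 255 255 231 124  75  57  52  53  51  55  53  57  55  81 123
  156 242 255 255 255 255]]
```

The foot-to-bar gap is about 5–8 mm and uniform along all four. The button is at about (399.5,142). I'm moving over it with the fingers closed.

```bash
python3 -m creep '-.01 .022 0 0 0 0 0;-.0117 .0257 0 0 0 0 0;-.0117 .0257 0 0 0 0 0;-.0117 .0257 0 0 0 0 0;-.0117 .0257 0 0 0 0 0;-.0117 .0257 0 0 0 0 0;-.0117 .0257 0 0 0 0 0;0 0 0 0 0 0 0'
python3 -m creep '0 0 -.03 0 0 0 0;0 0 -.035 0 0 0 0;0 0 -.035 0 0 0 0;0 0 -.02 0 0 0 0;0 0 -.01 0 0 0 0;0 0 0 0 0 0 0;0 0 0 0 0 0 0;0 0 0 0 0 0 0'
python3 - <<'E'
from h import *
a=viewer.capture('side')[:,:,::-1]; b=viewer.capture('top')[:,:,::-1]
cv2.imwrite('pics/t7.png',b); cv2.imwrite('pics/s7.png',a)
cv2.imwrite('pics/p7.png',np.hstack([cv2.resize(a[220:360,360:500],None,fx=2.8,fy=2.8,interpolation=2),cv2.resize(b[260:400,170:310],None,fx=2.8,fy=2.8,interpolation=2)]))
E
```

```text
time: 39.98
tool_pos: [398.0, 144.7, 271.0]
tcp_rot: [3.141, -0.001, 2.755]
contact_force: [0.4, -0.5, 0.5]
grip_width: -0.0
finger_force: 0.0
time: 40.65
tool_pos: [400.3, 142.0, 141.8]
tcp_rot: [3.141, 0.001, 2.753]
contact_force: [-0.1, -0.1, -0.7]
grip_width: 0.8
finger_force: 0.0
```

View pics/p7.png

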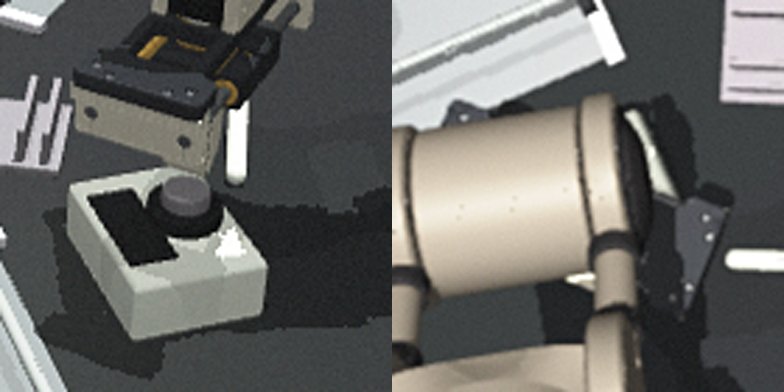

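```bash
python3 - <<'E'
from h import *
print(two((241.3,335),(426.8,285.4)))
for z in(76,55): print(proj('side',[400.3,142,z]))
E
```

```text
(array([399.40805966, 140.47353925,  63.52666451]), np.float64(0.5052182996323353))
[426.96368386 279.74338552]
[426.02046824 290.07367912]
```

```bash
python3 -m creep '-.0008 -.0012 -.005 0 0 0 0;0 0 -.003 0 0 0 0;0 0 0 0 0 0 0;0 0 0 0 0 0 0'
for i in 1; do python3 -m creep '0 0 -.002 0 0 0 0;0 0 0 0 0 0 0;0 0 0 0 0 0 0'; done
python3 -m creep '0 0 -.002 0 0 0 0;0 0 0 0 0 0 0;0 0 0 0 0 0 0'
python3 -m creep '0 0 -.002 0 0 0 0;0 0 0 0 0 0 0;0 0 0 0 0 0 0'
```

```text
time: 41.08
tool_pos: [398.3, 141.3, 133.1]
tcp_rot: [-3.141, -0.0, 2.754]
contact_force: [-0.0, -0.6, -0.2]
grip_width: 0.5
finger_force: 0.0
time: 41.33
tool_pos: [398.4, 141.4, 131.1]
tcp_rot: [3.142, -0.0, 2.754]
contact_force: [0.3, 0.1, -0.3]
grip_width: 0.7
finger_force: 0.0
time: 41.58
tool_pos: [398.3, 141.3, 129.0]
tcp_rot: [-3.142, -0.0, 2.754]
contact_force: [0.0, 0.8, -0.1]
grip_width: 0.4
finger_force: 0.0
time: 41.83
tool_pos: [398.6, 141.4, 127.2]
tcp_rot: [3.141, 0.0, 2.754]
contact_force: [0.7, 0.2, 1.3]
grip_width: 0.2
finger_force: 0.8
```

Contact begins with the tips at z ≈ 61–62. I'm pressing further.

```bash
python3 -m creep '0 0 -.002 0 0 0 0;0 0 0 0 0 0 0;0 0 0 0 0 0 0'
python3 -m creep '0 0 -.002 0 0 0 0;0 0 0 0 0 0 0;0 0 0 0 0 0 0'
python3 -m creep '0 0 -.0015 0 0 0 0;0 0 0 0 0 0 0;0 0 0 0 0 0 0'
python3 -m creep '0 0 -.001 0 0 0 0;0 0 0 0 0 0 0;0 0 0 0 0 0 0'
```

```text
time: 42.08
tool_pos: [398.6, 141.4, 125.2]
tcp_rot: [3.141, 0.0, 2.754]
contact_force: [-0.2, 0.2, 2.6]
grip_width: 0.2
finger_force: 1.4
time: 42.33
tool_pos: [398.6, 141.4, 123.2]
tcp_rot: [3.141, 0.0, 2.754]
contact_force: [1.0, 0.7, 3.3]
grip_width: 0.4
finger_force: 2.0
time: 42.58
tool_pos: [398.6, 141.4, 121.7]
tcp_rot: [3.141, 0.0, 2.754]
contact_force: [0.0, 0.8, 5.2]
grip_width: 0.2
finger_force: 2.6
time: 42.83
tool_pos: [398.6, 141.4, 121.5]
tcp_rot: [3.141, 0.001, 2.754]
contact_force: [-3.3, 0.6, 16.8]
grip_width: 0.3
finger_force: 8.1
```

The force jumped to 17 N at the stop, so the button is fully down. I'm holding briefly, retreating and checking.

```bash
python3 -m creep '0 0 0 0 0 0 0;0 0 0 0 0 0 0;0 0 .004 0 0 0 0;0 0 .01 0 0 0 0;0 0 .03 0 0 0 0;0 0 .035 0 0 0 0;0 0 .035 0 0 0 0;0 0 .035 0 0 0 0'
python3 -m creep '-.02 .035 0 0 0 0 0;-.02 .035 0 0 0 0 0;-.02 .035 0 0 0 0 0;-.02 .035 0 0 0 0 0;-.02 .035 0 0 0 0 0;-.02 .035 0 0 0 0 0;0 0 0 0 0 0 0;0 0 0 0 0 0 0'
python3 - <<'E'
from h import *
a=viewer.capture('side')[:,:,::-1]; b=viewer.capture('top')[:,:,::-1]
cv2.imwrite('pics/f.png',np.hstack([cv2.resize(a,(400,300),interpolation=3),cv2.resize(b,(400,300),interpolation=3)]))
o=cv2.imread('pics/t6.png'); d=np.abs(o.astype(int)-b)[190:350,410:540].max(2); print((d>40).sum())
E
```

```text
time: 43.5
tool_pos: [397.7, 141.2, 270.7]
tcp_rot: [-3.141, -0.002, 2.754]
contact_force: [1.6, -0.4, -0.0]
grip_width: 0.3
finger_force: 0.0
time: 44.17
tool_pos: [276.8, 352.5, 268.9]
tcp_rot: [-3.14, -0.001, 2.759]
contact_force: [1.1, -0.4, -0.0]
grip_width: 0.3
finger_force: 0.0
0
```

View pics/f.png

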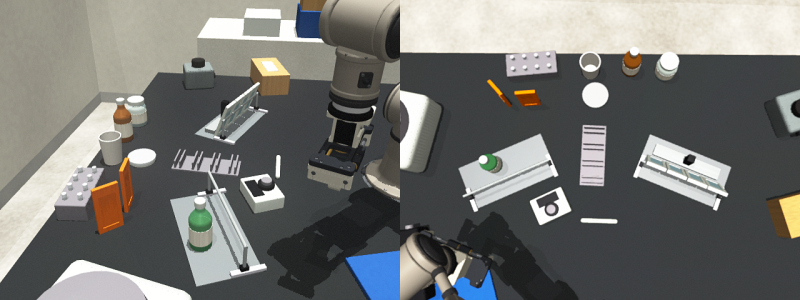

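The stand is empty, the four cassettes and the bar are in place on the right rack at (683,170), the bystanders haven't moved and the arm is clear. I'm handing the job in.

```bash
python3 -c "
from plant import order
print(order.close_job())"
```

```text
the job is handed in; nothing more can be done
None
```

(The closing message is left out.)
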